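# Stow the game clock in its transport tray and lock the catch

### The job

Put the game clock, right way up and lengthways, into the lane of the plywood transport tray and slide it fully home against the end stop, so that the clock itself lifts the yellow gravity catch and the catch drops behind it; keep the gripper off the catch. Then take the orange coin key out of its stand, turn the brass lock screw clockwise to its stop with it (not with the fingers), and put the key back upright, fully down in its stand. Leave the other things on the table where they are.

Things in the scene. Friction and masses are not known exactly. Their poses are not given: they have to be found in the camera images.
- clock: Black game clock, a loose box 130 (x) x 64 (y) x 40 (z) mm, about 0.4 kg, with cream buttons and two grey displays on top. Origin: centre of its underside. z up, x along its length. Either end may go in first. Grasp it across its 64 mm width.
- tray: Fixed plywood tray, base 370 (x) x 180 (y) x 12 mm. Origin: on the table, under the lane's centre line; base spans x -185..185, y -62..118. x points along the lane from the open loading end to the end stop. Lane floor: z = 12. On its +y side, a steel hinge post (x 120..150, y 64..72, top z = 48) and screw block (36 x 36 mm at x = 90, y = 96, top z = 43).
- apron (a point): Point on the tray floor (z = 12) at tray x = -105, y = 0, axes as the tray's: here the clock's centre can be set down, its leading end just in the funnel. Wooden side rails, 10 mm thick, tops at z = 26: a funnel narrowing from 100 to 72 mm between inner faces over tray x -100..0. Tray x -185..-100 has no rails.
- lane_end (a point): Foot of the end stop's face (stop 30 mm high, 14 mm thick) on the lane floor, tray x = 171, y = 0; axes as the tray's. The rails are parallel from tray x = 0 to 171, 72 mm apart, centred on y = 0. The clock is home with its centre at tray x = 106, its rear face at x = 41.
- catch (a joint): Angle of the yellow gravity catch on a level hinge across the lane at tray x = 135, z = 36: 0 at rest (down), grows to 0.9 as the nose is lifted; falls back by its weight (about 1 N at the nose). Its arm runs outside the +y rail (tray y 50..62). The nose rides on the clock at about 0.2, its top then 88 mm above the table (keep clear), until the clock's rear has gone past tray x = 35 to 38.
- catch_nose (a point): Middle of the bottom edge of the nose's upright back face (22 mm high); at rest at tray x = 35, y = 28, z = 32. The nose reaches over the lane from the +y side to tray y = 18; its 30 degree ramp, 22 mm high, faces the loading end, rising to x = -7. Tray y -36..18 stays free of the catch: room for a pusher centred near y = -18 behind the clock.
- lock_screw (a joint): Angle of the captive brass lock screw about its vertical axis: 0 unlocked, grows clockwise seen from above, hard stop at 1.2. Needs about 0.05 N m, stays where left. A red tab under the head points to the end stop when unlocked, over the catch arm when locked; the tab cannot be touched.
- screw_slot (a point): Centre of the screw head at its top, 60 mm above the table (tray x = 90, y = 96). Head 36 mm across; straight slot along this point's x axis, 9 mm wide, 8 mm deep, open at both ends. The axes turn with the screw (parallel to the tray's at joint value 0).
- key: Loose orange coin key, 0.09 kg, 78 mm tall: steel blade 22 (x) x 4 (y) mm, 44 mm long up to the shoulders; above it a flat orange handle 64 (x) x 14 (y) x 34 (z) mm, to be grasped across its 14 mm. Origin: centre of the blade's tip; z up. In its stand the shoulders are 50 mm above the table. The blade fits the screw's slot either way round, with about 0.2 rad of play.
- key_handle (a point): Centre of the key's orange handle, 61 mm above the blade's tip. Axes as the key's.
- key_stand: Fixed dark wooden block 80 (x) x 50 (y) x 50 (z) mm. Origin: centre of its underside. From its top goes down a slot 26 (along x) x 10 (along y) mm, 47 mm deep, with a 3 mm chamfer at the mouth. The key hangs in it by the shoulders of its handle, which rest on the block's top.
- key_home (a point): Where the key's origin (blade tip) lies when the key is fully down: on the stand's centre line, 6 mm above the table. Axes as the stand's.
- white_stones: Clear open box of white stones, 140 x 95 x 65 mm. A bystander, to be left alone. Origin: centre of its underside.
- black_stones: Grey open box of black stones, 140 x 95 x 65 mm. A bystander, to be left alone. Origin: centre of its underside.
- blue_lid: Blue plastic lid lying on the table, 146 x 100 x 14 mm. A bystander, to be left alone. Origin: centre of its underside.
- mug: Blue mug, 80 mm across (plus its handle), 95 mm tall. A bystander, to be left alone. Origin: centre of its underside.
- soap: White bottle, 66 mm across, 170 mm tall. A bystander, to be left alone. Origin: centre of its underside.
Mind the look-alikes: they are no part of the job. What is shaped like the key but turquoise is not meant.

How it is judged:
By the outcome, as a careful person would: the job done as asked, in the order asked, and still so for the second after the job is handed in, with the robot touching nothing.
It also fails if it takes over 72 s, if anything falls off the work surface, if the arm or the gripper's body presses on something with over 40 N, if the wrist force passes 120 N, or if a joint passes its speed limit or range.

### The arm

A 7-joint arm with a two-finger parallel gripper is mounted at the origin on the work surface. World frame = base frame: x ahead of the robot, y to its left, z up, the work surface at z = 0. Lengths are in mm, angles in rad, forces in N, time in s.
With the tool pointing down it reaches from about 350 to 900 mm from the base axis. Payload 19.9 kg.
Tool frame: the origin (TCP) lies midway between the tips of the shut fingers; the grasp point (between the pads) lies 19 mm behind it; z points along the fingers, y is the direction in which the jaws open and shut (so a half turn about z gives the same grasp; the last joint's range is limited). The gripper opens to 94 mm and grips with 3 to 60 N. Pads are 16 mm wide; open, the fingers measure 119 mm over their backs; the gripper's body (75 mm by 177 mm) begins 78 mm behind the grasp point.
Start: joints at [-1.22, 0.417, -0.01, 1.614, 0.005, 1.111, -0.053], TCP at [239.223, 577.383, 205.425] pointing down, gripper open.
Joint ranges: [-2.81, 2.81], [-0.39, 2.02], [-1.27, 1.25], [0.06, 2.57], [-1.19, 4.33], [0.19, 2], [-2.82, 2.82]. Speed limits (rad/s): [1.89, 1.89, 2.39, 2.39, 3.01, 3.01, 3.01].

### API

Orientations are given as a rotation vector (axis times angle).
In Python, from plant import bot gives the robot as it stands.
- The arm moves only by the tool carry_out, never from a script. Its argument "moves" is a list of rows, each a list of 5 numbers: the shift along the world's x, y, z in mm, then the turn about the world's z in degrees, then the closure, from 0 (fully open) to 1 (shut). In form: [[dx, dy, dz, twist, claw], ...]. A call has exactly 8 rows; each row shifts and turns the commanded pose from where the row before left it; what a row does not reach is not made up. A row lasts 1/12 s, in which the tool goes at most 41.7 mm and 7.16 degrees, less where a joint would pass 70% of its speed; a pose out of reach is approached as far as the arm can. A call with a gripper value outside its range is refused whole. The fingers move at their own pace and stop on an object; "force" is the grip in N (left out, the last holds). Time passes only in rows, so rows that do not move let the fingers close, or fill a call up. It gives the time, the measured TCP pose, the force and the opening at its end, in the units of the state.
- bot.get_obs(): the state, without advancing time (a new reading comes with each control period).
- bot.snapshot(name): name is "side" or "top"; returns the picture (384x512x3 uint8, red, green, blue); there is no depth.
- bot.camera_model(name): a dict with "fov_y" (degrees; the focal length in pixels is half the picture's height over the tangent of half this angle, whatever the lens; pixels are square), "cx", "cy" (the principal point, pixels), "position" and "rotation" of the camera in the world. Camera axes: x right, y up, looking along -z (the intrinsics and any distortion apply to the point x, -y, -z); pixel columns grow to the right and rows downward; lengths in mm; the calibration is good to about 2 mm. A picture is of the moment at which its call begins. camera_model takes no time and is no camera call.
- bot.close_job(): hands the job in, once; it reports no verdict.
Trained networks look in the newest picture that a camera, given by its name, has taken for a name from the list of things; names that differ only in an ending like _2 or _b are one class to them, and where a whole thing is asked for, a point or a joint stands for the part that bears it (a point fixed in the world has none). Each returns a list of dicts, best first, with "p" (0 to 1); they miss things now and then, are a little off and sometimes report something else, mostly with a low value. They report only what shows in the picture. A call takes as long as a camera call. They do not tell look-alikes from the thing itself.
- bot.search_frame(camera, thing): "at" ([x, y, z] in mm, in the coordinates of the camera as it stood for that picture, good to about 4 mm: the middle of the surface that is visible of it).
- bot.outline_of(camera, thing): "mask" (384x512 bool, what is visible of it).
- bot.place_of(camera, thing): "at" ([x, y, z] in mm, in the coordinates of the camera as it stood for that picture, good to about 4 mm: a listed point, or the origin of a listed thing).
The state is a dict: "clock": time; "joints": joint angles; "joint_velocities": joint speeds; "effort": joint torques, N m; "position": TCP position; "orientation": TCP orientation; "force": force on the tool from outside, world axes, zero at the start; "torque": the same for the moment, N m; "opening": finger opening in mm.
Only numpy, scipy, OpenCV 4.12 (cv2) and the standard library are available. Lean on these libraries where they do the work, as an engineer would, in place of code of your own. Each camera call takes 0.05 s, during which the arm holds its last target. There are 200 camera calls.

## Working session

There is one attempt and no reset: what is moved stays moved. The work goes in short steps, Python scripts to look and compute and a tool call to move; the robot and the scene stay as the last step left them, time stands still between calls to the robot, and variables do not carry over. Pictures are saved under pics/ and viewed, on a budget of 10 in all, crops included, one or two more only if the job needs it, and the job is handed in when it is done.

Besides the shell and the picture viewer there is one more tool, called as a command line: name --pt "numbers of a row" for each row, then --argument value for the rest. carry_out: Moves the arm, as the interface text tells. Its arguments: {"type":"object","properties":{"moves":{"type":"array"},"force":{"type":"number"}},"required":["moves"]}

```bash
mkdir -p pics; ls
cat > h.py <<'E'
import numpy as np, cv2
from plant import bot
def w(cam,p):
    m=bot.camera_model(cam); return np.array(m["rotation"])@np.array(p)+np.array(m["position"])
def snap(cam,name):
    im=bot.snapshot(cam); cv2.imwrite("pics/"+name,im[:,:,::-1]); return im
def places(cam,things):
    for t in things:
        for r in bot.place_of(cam,t)[:3]:
            print(cam,t,round(r["p"],2),np.round(w(cam,r["at"])).tolist())
E
python3 - <<'E'
from h import *
for c in("side","top"): print({k:(v.tolist() if hasattr(v,'tolist') else v) for k,v in bot.camera_model(c).items()})
a=snap("side","s0.png");b=snap("top","t0.png")
T=["clock","tray","lane_end","apron","catch_nose","screw_slot","key","key_handle","key_home","key_stand"]
places("top",T);places("side",T)
print(bot.get_obs())
E
```

```text
pics
{'fov_y': 50.62155074687047, 'cx': 257.3996449750232, 'cy': 196.804402323387, 'position': [349.28473645146533, 1129.4966176291969, 990.2813387927482], 'rotation': [0.12861771811043293, -1.2888029629263547, -2.6903768056226194]}
{'fov_y': 48.569739447738755, 'cx': 259.1525131987291, 'cy': 186.93784520404344, 'position': [485.92624811562894, 28.705916394001953, 1256.3960271951548], 'rotation': [0.04423524761047832, -0.03831749606437095, -1.5609876712411763]}
top clock 0.59 [2462.0, 2005.0, 3233.0]
top tray 0.73 [2448.0, 1991.0, 3219.0]
top tray 0.51 [2417.0, 1960.0, 3188.0]
top lane_end 0.58 [2428.0, 1971.0, 3199.0]
top lane_end 0.25 [2431.0, 1973.0, 3201.0]
top lane_end 0.2 [2442.0, 1985.0, 3213.0]
top apron 0.95 [2438.0, 1981.0, 3209.0]
top screw_slot 0.66 [2438.0, 1981.0, 3208.0]
top screw_slot 0.48 [2350.0, 1893.0, 3121.0]
top key 0.78 [2435.0, 1978.0, 3205.0]
top key 0.61 [2416.0, 1959.0, 3187.0]
top key 0.25 [2447.0, 1990.0, 3218.0]
top key_handle 0.67 [2328.0, 1871.0, 3099.0]
top key_handle 0.54 [2335.0, 1877.0, 3105.0]
top key_home 0.93 [2428.0, 1970.0, 3198.0]
top key_hom
[... 581 characters left out ...]
 4783.0, 4644.0]
{'clock': 1.1, 'joints': array([-1.21948895,  0.41742352, -0.01027002,  1.61365519,  0.00469706,
        1.11067291, -0.05300202]), 'joint_velocities': array([ 0.00123873, -0.00026324, -0.00041222, -0.00086977,  0.00017023,
       -0.00109775,  0.00183334]), 'effort': array([-3.94172994e-04, -8.51062131e+01,  6.38096742e-01, -4.26275861e+01,
       -4.88407596e-02,  1.39175024e-02,  3.24602297e-05]), 'position': array([239.23815189, 577.35236209, 205.38731719]), 'orientation': array([ 6.13098520e-01,  3.08116168e+00, -2.20130141e-04]), 'force': array([0.03144465, 0.58414794, 0.81520039]), 'torque': array([-0.00227843,  0.00305026,  0.00629661]), 'opening': 94.03241052749135}
```

```bash
sed -i 's/np.array(m\["rotation"\])@np.array(p)/R.from_rotvec(m["rotation"]).apply(p)/; 1a from scipy.spatial.transform import Rotation as R' h.py
python3 - <<'E'
from h import *
T=["clock","tray","lane_end","apron","catch_nose","screw_slot","key","key_handle","key_home","key_stand"]
places("top",T);places("side",T)
E
```

```text
top clock 0.59 [471.0, -368.0, -1.0]
top tray 0.73 [571.0, 0.0, 2.0]
top tray 0.51 [475.0, 375.0, 10.0]
top lane_end 0.58 [603.0, 167.0, 12.0]
top lane_end 0.25 [473.0, 374.0, 2.0]
top lane_end 0.2 [685.0, 384.0, 0.0]
top apron 0.95 [554.0, -103.0, 11.0]
top screw_slot 0.66 [601.0, 168.0, 6.0]
top screw_slot 0.48 [491.0, 108.0, 60.0]
top key 0.78 [346.0, 376.0, -5.0]
top key 0.61 [475.0, 374.0, 11.0]
top key 0.25 [571.0, 2.0, 3.0]
top key_handle 0.67 [345.0, 379.0, 64.0]
top key_handle 0.54 [476.0, 373.0, 63.0]
top key_home 0.93 [477.0, 372.0, 4.0]
top key_home 0.25 [602.0, 169.0, 8.0]
top key_stand 0.62 [470.0, 376.0, 3.0]
side clock 0.96 [476.0, -364.0, -0.0]
side tray 0.19 [549.0, 38.0, 28.0]
side lane_end 0.58 [601.0, 168.0, 12.0]
side apron 0.64 [553.0, -105.0, 10.0]
side catch_nose 0.61 [551.0, 37.0, 30.0]
side screw_slot 0.6 [491.0, 107.0, 58.0]
side screw_slot 0.48 [571.0, -5.0, 0.0]
side key 0.65 [476.0, 373.0, 9.0]
side key_handle 0.63 [475.0, 374.0, 66.0]
side key_handle 0.59 [347.0, 382.0, 59.0]
side key_home 0.81 [477.0, 369.0, 5.0]
side key_stand 0.7 [478.0, 374.0, 0.0]
```

View pics/s0.png

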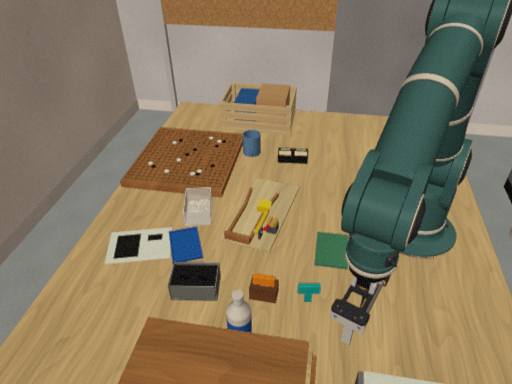

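View pics/t0.png

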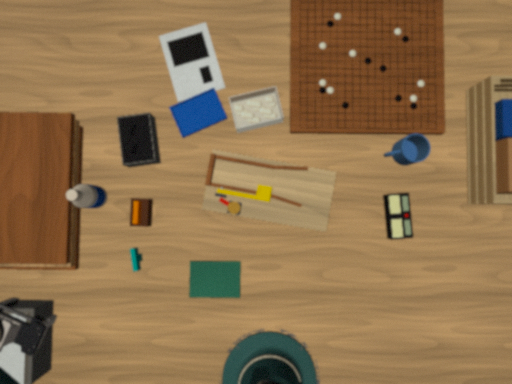

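```bash
cat >> h.py <<'E'
def ray(cam,uv,z):
    m=bot.camera_model(cam);f=192/np.tan(np.radians(m["fov_y"]/2));uv=np.atleast_2d(uv)
    d=np.c_[(uv[:,0]-m["cx"])/f,-(uv[:,1]-m["cy"])/f,-np.ones(len(uv))]
    d=R.from_rotvec(m["rotation"]).apply(d);p=np.array(m["position"])
    return (p+d*((z-p[2])/d[:,2])[:,None])[:,:2]
def proj(cam,P):
    m=bot.camera_model(cam);f=192/np.tan(np.radians(m["fov_y"]/2))
    q=R.from_rotvec(m["rotation"]).inv().apply(np.atleast_2d(P)-np.array(m["position"]))
    return np.c_[m["cx"]+f*q[:,0]/-q[:,2],m["cy"]-f*q[:,1]/-q[:,2]]
E
python3 - <<'E'
from h import *
from collections import defaultdict
D=defaultdict(list)
G={"clock":(473,-366),"lane_end":(602,168),"apron":(553,-104),"catch_nose":(550,38),"screw_slot":(491,107),"key":(476,373),"key_handle":(476,374),"key_home":(477,371),"key_stand":(476,375)}
for k in range(3):
  for c in("top","side"):
    bot.snapshot(c)
    for t in G:
      for r in bot.place_of(c,t):
        p=w(c,r["at"])
        if np.hypot(*(p[:2]-G[t]))<25: D[t,c].append(p)
for k,v in D.items(): print(k,len(v),np.mean(v,0).round(1),np.std(v,0).round(1))
for t,z in (("clock",40),("key_stand",50),("key",78),("lock_screw",60),("tray",12)):
  for c in("top","side"):
    for r in bot.outline_of(c,t)[:2]:
      m=r["mask"].astype(np.uint8)
      n=cv2.findContours(m,cv2.RETR_EXTERNAL,cv2.CHAIN_APPROX_NONE)[0]
      if not n: continue
      q=max(n,key=cv2.contourArea)[:,0].astype(np.float32)
      wq=ray(c,q,z).astype(np.float32)
      print(t,c,round(r["p"],2),"px",q.mean(0).round(),"rect",[np.round(x,1) for x in cv2.minAreaRect(wq)])
tp=bot.get_obs()["position"];print("tcp px",proj("top",tp),proj("side",tp))
a=cv2.imread("pics/t0.png")
A=[a[185:245,380:420],a[190:250,120:160]]
A=[cv2.resize(x,(267,400),interpolation=cv2.INTER_CUBIC) for x in A]
A.append(cv2.resize(a[145:235,195:345],(667,400),interpolation=cv2.INTER_CUBIC))
o=np.vstack([np.hstack([A[0],A[1],np.zeros((400,133,3),np.uint8)]),A[2]]);cv2.imwrite("pics/c0.png",cv2.resize(o,(500,600)))
E
```

```text
('clock', 'top') 3 [ 471.9 -369.3   -0.8] [0.7 2.5 1. ]
('lane_end', 'top') 3 [601.5 168.    9.3] [1.  1.1 0.8]
('apron', 'top') 3 [ 554.6 -104.1   11.8] [0.5 1.1 0.8]
('catch_nose', 'top') 3 [547.7  38.9  32.8] [0.9 1.3 1.5]
('screw_slot', 'top') 3 [492.9 106.1  59.5] [1.6 1.1 2.7]
('key', 'top') 3 [474.8 374.4   7.9] [0.9 0.6 0.9]
('key_home', 'top') 3 [477.6 373.9   3.6] [2.  1.1 0.3]
('key_stand', 'top') 3 [472.4 376.5   0.5] [1.  1.4 0.4]
('clock', 'side') 3 [ 473.4 -364.5    0.7] [0.3 0.6 0.9]
('lane_end', 'side') 3 [600.6 167.3  11.1] [1.  0.7 1.3]
('apron', 'side') 3 [ 554.2 -105.4   11.1] [0.4 0.8 0.7]
('catch_nose', 'side') 3 [550.9  38.4  28.8] [0.9 0.6 2.6]
('screw_slot', 'side') 3 [489.7 105.8  58.9] [1.6 1.1 1.1]
('key', 'side') 3 [476.6 374.3   6.5] [0.5 0.8 1.4]
('key_handle', 'side') 3 [475.4 374.9  66.3] [1.1 1.4 1.1]
('key_home', 'side') 3 [476.8 372.6   5.7] [1.1 1.4 1.9]
('key_stand', 'side') 3 [ 4.792e+02  3.730e+02 -2.000e-01] [1.8 0.4 0.9]
('key_handle', 'top') 2 [477.4 373.7  68. ] [0.4 0.6 0.4]
clock top 0.77 px [398. 215.] rect [array([ 472.4, -364. ]), arr
[... 506 characters left out ...]
, 22.2]), np.float64(1.4)]
key side 0.62 px [309. 290.] rect [array([342.5, 401.7]), array([62.8, 58.5]), np.float64(9.7)]
key side 0.49 px [264. 280.] rect [array([475.1, 381.8]), array([63.8, 39.8]), np.float64(1.7)]
lock_screw top 0.46 px [269. 190.] rect [array([541.7,   7. ]), array([359. , 173.2]), np.float64(80.4)]
lock_screw top 0.45 px [231. 205.] rect [array([495.7, 114.9]), array([59.1, 32.6]), np.float64(77.6)]
lock_screw side 0.66 px [292. 155.] rect [array([ 467. , -313.7]), array([124. , 116.1]), np.float64(7.9)]
tray side 0.77 px [261. 214.] rect [array([542.6,   3.9]), array([383.6, 183. ]), np.float64(80.8)]
tcp px [[ 34.945034   308.42518168]] [[354.04229133 324.38293927]]
```

View pics/c0.png

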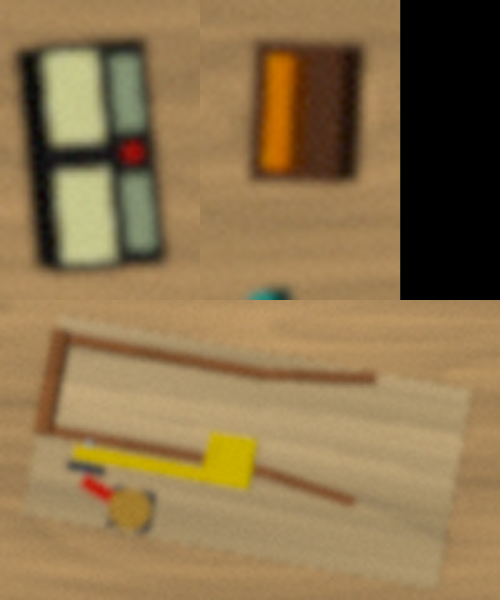

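```bash
cat > m.py <<'E'
from h import *
def blob(cam,im,box,fn,z,up=6):
    u0,u1,v0,v1=box
    c=cv2.resize(im[v0:v1,u0:u1],None,fx=up,fy=up,interpolation=cv2.INTER_CUBIC).astype(float)
    m=fn(c[...,0],c[...,1],c[...,2])
    v,u=np.nonzero(m); px=np.c_[(u+.5)/up-.5+u0,(v+.5)/up-.5+v0]
    q=ray(cam,px,z); c0=q.mean(0); W,V=np.linalg.eigh(np.cov((q-c0).T)); a=np.degrees(np.arctan2(V[1,1],V[0,1]))%180
    return len(u),px.mean(0).round(1),c0.round(1),a.round(1),(np.sqrt(12*W)).round(1)
E
python3 - <<'E'
from m import *
t=cv2.imread("pics/t0.png")[...,::-1];s=cv2.imread("pics/s0.png")[...,::-1]
org=lambda r,g,b:(r>150)&(g<150)&(b<60)&(r-g>60)
red=lambda r,g,b:(r-g>90)&(r-b>90)
brass=lambda r,g,b:(r-b>80)&(r-g<65)&(r-g>20)&(r<200)
print("key top",blob("top",t,(125,160,190,235),org,78))
print("key side",blob("side",s,(245,285,265,305),org,70))
print("tab top",blob("top",t,(215,232,193,210),red,50),"tab side",blob("side",s,(250,285,210,245),red,50))
print("screw top",blob("top",t,(224,245,199,218),brass,60),"side",blob("side",s,(250,290,210,245),brass,60))
dark=lambda r,g,b:(r+g+b<330)
print("stand top",blob("top",t,(124,160,190,235),lambda r,g,b:(r+g+b<330)|((r-b>90)&(b<70)),50))
cl=lambda r,g,b:~((r-b>35)&(r>120))
print("clock top",blob("top",t,(378,420,183,248),cl,40))
o=np.hstack([cv2.resize(x,(400,400),interpolation=cv2.INTER_CUBIC) for x in (s[205:245,250:290],t[190:220,212:242])])
cv2.imwrite("pics/c1.png",o[...,::-1])
E
```

```text
key top (3809, array([135.1, 212. ]), array([475.4, 376. ]), np.float64(178.5), array([13.1, 61.7]))
key side (8148, array([263.3, 279.6]), array([476.8, 375.7]), np.float64(174.4), array([37.8, 63.6]))
tab top (1207, array([223.7, 201.2]), array([508.1, 133.5]), np.float64(58.7), array([10.1, 25.9])) tab side (711, array([265.8, 227.3]), array([508.6, 135.9]), np.float64(57.1), array([11.2, 29.2]))
screw top (4547, array([233.1, 207.1]), array([491.6, 106.2]), np.float64(48.7), array([30. , 34.2])) side (11993, array([268. , 223.6]), array([502.8, 126. ]), np.float64(126.5), array([116.4, 152.6]))
stand top (24588, array([140.8, 211.7]), array([476.2, 368.2]), np.float64(177.4), array([65.8, 83. ]))
clock top (29066, array([398.7, 215.3]), array([ 472.7, -364.9]), np.float64(5.7), array([ 87.4, 130.5]))
```

View pics/c1.png

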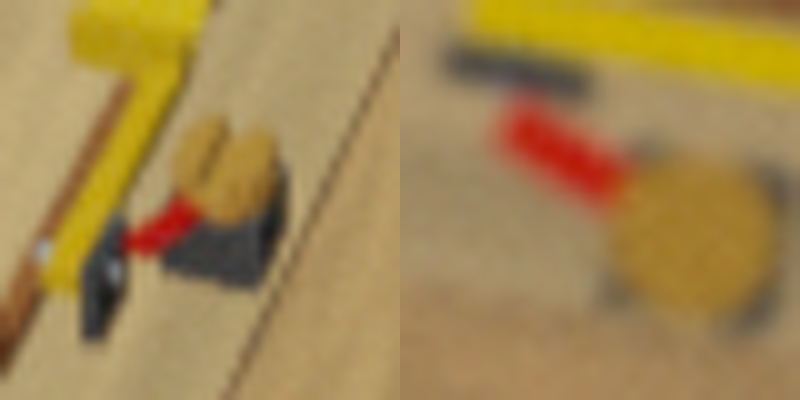

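carry_out --pt "9.7 -39.3 0 1.2 0" --pt "9.7 -39.3 0 1.2 0" --pt "9.7 -39.3 0 1.2 0" --pt "9.7 -39.3 0 1.2 0" --pt "9.7 -39.3 0 1.2 0" --pt "9.7 -39.3 0 1.2 0" --pt "9.7 -39.3 0 1.2 0" --pt "9.7 -39.3 0 1.2 0" --force 25

```text
clock: 6.27
position: [316.9, 261.1, 205.6]
orientation: [0.351, 3.122, 0.001]
force: [2.4, 0.6, 0.9]
opening: 94.1
```

carry_out --pt "9.7 -39.3 0 1.2 0" --pt "9.7 -39.3 0 1.2 0" --pt "9.7 -39.3 0 1.2 0" --pt "9.7 -39.3 0 1.2 0" --pt "9.7 -39.3 0 1.2 0" --pt "9.7 -39.3 0 1.2 0" --pt "9.7 -39.3 0 1.2 0" --pt "9.7 -39.3 0 1.2 0"

```text
clock: 6.93
position: [394.5, -53.5, 205.8]
orientation: [0.089, 3.139, 0.001]
force: [0.7, 1.5, -0.3]
opening: 93.9
```

carry_out --pt "9.7 -39.3 0 1.2 0" --pt "9.7 -39.3 0 1.2 0" --pt "9.7 -39.3 0 1.2 0" --pt "9.7 -39.3 0 1.2 0" --pt "9.7 -39.3 0 1.2 0" --pt "9.7 -39.3 0 1.2 0" --pt "9.7 -39.3 0 1.2 0" --pt "9.7 -39.3 0 1.2 0"

```text
clock: 7.6
position: [472.4, -367.6, 205.1]
orientation: [-0.175, 3.137, 0.0]
force: [1.0, 1.5, 0.5]
opening: 93.9
```

```bash
cat >> h.py <<'E'
def st():
    o=bot.get_obs();r=R.from_rotvec(o["orientation"]);y=r.apply([0,1,0]);z=r.apply([0,0,1])
    print("t",round(o["clock"],2),"pos",o["position"].round(1),"jaw",np.degrees(np.arctan2(y[1],y[0])).round(2),"z",z.round(3),"F",o["force"].round(1),"T",o["torque"].round(2),"open",round(o["opening"],1),"j",o["joints"].round(2))
E
python3 - <<'E'
from h import *
st()
a=ray("side",[[272,217],[269.5,224]],60);print(a,np.degrees(np.arctan2(*(a[1]-a[0])[::-1])))
E
```

```text
t 7.6 pos [ 472.4 -367.6  205.1] jaw 96.4 z [ 0.  0. -1.] F [1.  1.5 0.5] T [ 0.08 -0.03  0.01] open 93.9 j [ 0.07  0.45  0.72  1.7  -0.33  1.11  2.57]
[[494.14634623  91.59405854]
 [497.17005352 128.15573658]] 85.27230929057058
```

carry_out --pt "0 0 -35 -0.9 0" --pt "0 0 -35 0 0" --pt "0 0 -35 0 0" --pt "0 0 -35 0 0" --pt "0 0 -26 0 0" --pt "0 0 -13 0 0" --pt "0 0 -7 0 0" --pt "0 0 0 0 0.2"

```text
clock: 8.27
position: [471.8, -365.8, 19.0]
orientation: [0.148, -3.137, -0.001]
force: [0.4, 1.0, -0.1]
opening: 90.5
```

carry_out --pt "0 0 0 0 1" --pt "0 0 0 0 1" --pt "0 0 0 0 1" --pt "0 0 0 0 1" --pt "0 0 0 0 1" --pt "0 0 0 0 1" --pt "0 0 0 0 1" --pt "0 0 0 0 1"

```text
clock: 8.93
position: [472.8, -366.5, 20.7]
orientation: [-0.148, 3.136, -0.002]
force: [-1.8, -0.7, 8.3]
opening: 63.7
```

Run:
```python
from m import *
st()
s=cv2.imread("pics/s0.png")[...,::-1]
c=np.array([491.8,105.2,60])
def img(ang):
    up=16;u0,v0=258,208
    im=cv2.resize(s[v0:v0+24,u0:u0+24],None,fx=up,fy=up,interpolation=cv2.INTER_CUBIC)
    for a in ang:
        d=np.array([np.cos(np.radians(a)),np.sin(np.radians(a)),0])*18
        p=((proj("side",np.array([c-d,c+d]))-[u0,v0]+.5)*up).round().astype(int)
        cv2.line(im,tuple(map(int,p[0])),tuple(map(int,p[1])),(0,0,255),1)
        th=np.radians(np.arange(0,360,5));q=c+18*np.c_[np.cos(th),np.sin(th),0*th]
        q=((proj("side",q)-[u0,v0]+.5)*up).round().astype(np.int32);cv2.polylines(im,[q],True,(255,0,255))
    return im
cv2.imwrite("pics/c2.png",np.hstack([img([60]),img([81])])[...,::-1])
```

```text
t 8.93 pos [ 472.8 -366.5   20.7] jaw 95.39 z [ 0.002 -0.001 -1.   ] F [-1.8 -0.7  8.3] T [-0.28  0.1  -0.03] open 63.7 j [ 0.18  0.68  0.58  1.83 -0.51  0.79  2.69]
```

View pics/c2.png

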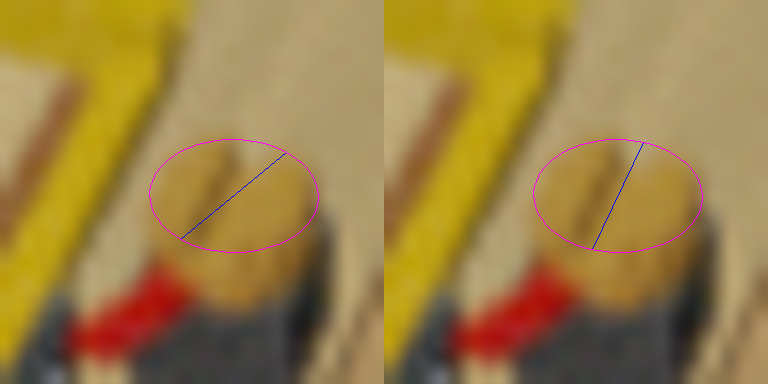

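carry_out --pt "0 0 40 0 1" --pt "0 0 40 0 1" --pt "5.5 17.5 0 -7 1" --pt "5.5 17.5 0 -7 1" --pt "5.5 17.5 0 -7 1" --pt "5.5 17.5 0 -7 1" --pt "5.5 17.5 0 -7 1" --pt "5.5 17.5 0 -7 1"

```text
clock: 9.6
position: [505.1, -259.6, 99.6]
orientation: [-0.995, -2.98, -0.001]
force: [0.8, -0.6, -3.7]
opening: 64.0
```

carry_out --pt "5.5 17.5 0 -7 1" --pt "5.5 17.5 0 -7 1" --pt "5.5 17.5 0 -7 1" --pt "5.5 17.5 0 -7 1" --pt "5.5 17.5 0 -7 1" --pt "5.5 17.5 0 -7 1" --pt "5.5 17.5 0 -7 1" --pt "5.5 17.5 0 -7 1"

```text
clock: 10.27
position: [549.2, -119.5, 99.6]
orientation: [-2.277, -2.164, -0.001]
force: [0.8, -0.4, -3.1]
opening: 64.0
```

carry_out --pt "5.0 17.0 0 -7 1" --pt "0 0 0 0 1" --pt "0 0 -15 0 1" --pt "0 0 -15 0 1" --pt "0 0 -10 0 1" --pt "0 0 -5 0 1" --pt "0 0 0 0 1" --pt "0 0 0 0 1"

```text
clock: 10.93
position: [553.8, -104.5, 54.3]
orientation: [-2.4, -2.027, 0.001]
force: [1.0, -0.7, -3.3]
opening: 63.6
```

Run:
```python
from m import *
st()
t=snap("top","t1.png");s=snap("side","s1.png")
places("top",["clock"]);places("side",["clock","apron"])
o=np.hstack([cv2.resize(x,(400,400),interpolation=cv2.INTER_CUBIC) for x in (s[150:250,220:320],t[130:230,230:330])])
cv2.imwrite("pics/c3.png",o[...,::-1])
```

```text
t 10.93 pos [ 553.8 -104.5   54.3] jaw -9.65 z [-0. -0. -1.] F [ 1.  -0.7 -3.3] T [-0.09  0.06  0.01] open 63.6 j [-0.62  0.78  1.05  1.91 -0.83  0.97  0.66]
side clock 0.86 [554.0, -100.0, 33.0]
side apron 0.92 [558.0, -106.0, 12.0]
```

View pics/c3.png

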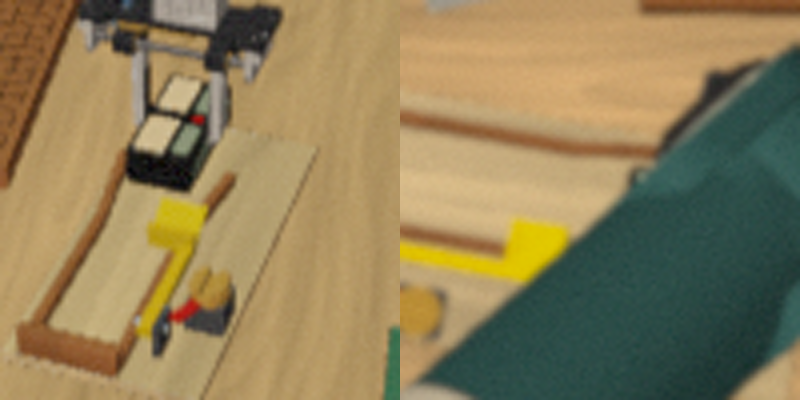

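carry_out --pt "0 0 -10 0 1" --pt "0 0 -7 0 1" --pt "0 0 -3 0 1" --pt "1.3 7.9 0 0 1" --pt "1.3 7.9 0 0 1" --pt "1.3 7.9 0 0 1" --pt "1.3 7.9 0 0 1" --pt "1.3 7.9 0 0 1"

```text
clock: 11.85
position: [560.8, -63.1, 34.6]
orientation: [2.399, 2.028, 0.0]
force: [-0.4, -0.7, -3.1]
opening: 63.6
```

carry_out --pt "0 0 -1 0 1" --pt "0 0 -1 0 1" --pt "0 0 0 0 0.3" --pt "0 0 0 0 0.1" --pt "0 0 0 0 0.1" --pt "0 0 0 0 0.1" --pt "0 0 0 0 0.1" --pt "0 0 0 0 0.1"

```text
clock: 12.52
position: [560.5, -64.5, 32.5]
orientation: [2.4, 2.027, -0.0]
force: [0.3, 0.0, 0.8]
opening: 84.8
```

Run:
```python
from m import *
st()
e=np.array([.1668,.986]);n=np.array([-.986,.1668]);p=bot.get_obs()["position"][:2]-[572.2,-1.1];print("tray xy",p@e,p@n)
```

```text
t 12.52 pos [560.5 -64.5  32.5] jaw -9.62 z [ 0. -0. -1.] F [0.3 0.  0.8] T [-0.06  0.11  0.02] open 84.8 j [-0.67  0.81  1.01  1.92 -0.87  0.94  0.61]
tray xy -64.4424586089081 0.9208507392950356
```

carry_out --pt "0 0 35 0 0.1" --pt "0 0 35 0 0.1" --pt "-0.8 -24 0 0 1" --pt "-0.8 -24 0 0 1" --pt "-0.8 -24 0 0 1" --pt "-0.8 -24 0 0 1" --pt "0 0 -30 0 1" --pt "0 0 -30 0 1"

```text
clock: 13.18
position: [557.9, -162.2, 42.8]
orientation: [2.4, 2.023, 0.003]
force: [0.3, 0.3, -0.1]
opening: 48.1
```

carry_out --pt "0 0 -12 0 1" --pt "0 0 -7 0 1" --pt "1.7 9.9 0 0 1" --pt "1.7 9.9 0 0 1" --pt "1.7 9.9 0 0 1" --pt "1.7 9.9 0 0 1" --pt "1.7 9.9 0 0 1" --pt "1.7 9.9 0 0 1"

```text
clock: 13.85
position: [568.1, -101.5, 24.6]
orientation: [2.397, 2.025, -0.001]
force: [-0.7, -5.4, -0.9]
opening: 0.4
```

```bash
cat >> h.py <<'E'
def tr():
    e=np.array([.1668,.986]);n=np.array([-.986,.1668]);p=bot.get_obs()["position"][:2]-[572.2,-1.1];print("tray xy",p@e,p@n)
E
python3 - <<'E'
from m import *
st();tr()
E
```

```text
t 13.85 pos [ 568.1 -101.5   24.6] jaw -9.63 z [ 0.002 -0.003 -1.   ] F [-0.7 -5.4 -0.9] T [-1.22  0.09  0.08] open 0.4 j [-0.58  0.83  0.99  1.89 -0.87  0.93  0.67]
tray xy -99.70737263291717 -12.704740205696144
```

carry_out --pt "1.7 9.9 0 0 1" --pt "1.7 9.9 0 0 1" --pt "1.7 9.9 0 0 1" --pt "1.7 9.9 0 0 1" --pt "1.7 9.9 0 0 1" --pt "1.7 9.9 0 0 1" --pt "1.7 9.9 0 0 1" --pt "1.7 9.9 0 0 1"

```text
clock: 14.52
position: [580.1, -21.8, 23.4]
orientation: [-2.4, -2.026, 0.003]
force: [-7.6, -6.5, 2.6]
opening: 0.4
```

Run:
```python
from m import *
st();tr()
s=snap("side","s2.png");places("side",["clock","catch_nose"])
cv2.imwrite("pics/c4.png",cv2.resize(s[150:250,220:320],(500,500),interpolation=cv2.INTER_CUBIC)[...,::-1])
```

```text
t 14.52 pos [580.1 -21.8  23.4] jaw -9.65 z [-0.002 -0.001 -1.   ] F [-7.6 -6.5  2.6] T [-1.52  1.63  0.11] open 0.4 j [-0.72  0.84  0.99  1.88 -0.88  0.94  0.53]
tray xy -19.1353379310798 -11.275189260068435
side clock 0.75 [585.0, 57.0, 16.0]
side catch_nose 0.51 [547.0, 41.0, 48.0]
side catch_nose 0.29 [478.0, 371.0, 7.0]
```

View pics/c4.png

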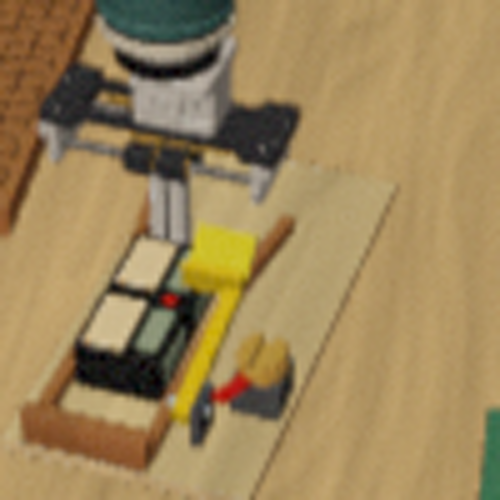

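carry_out --pt "1.3 7.9 0 0 1" --pt "1.3 7.9 0 0 1" --pt "1.3 7.9 0 0 1" --pt "1.3 7.9 0 0 1" --pt "1.0 5.9 0 0 1" --pt "0.7 3.9 0 0 1" --pt "0 0 0 0 1" --pt "0 0 0 0 1"

```text
clock: 15.33
position: [588.2, 20.4, 23.4]
orientation: [-2.399, -2.028, -0.001]
force: [0.6, -0.2, 0.2]
opening: 0.3
```

Run:
```python
from m import *
st();tr()
```

```text
t 15.33 pos [588.2  20.4  23.4] jaw -9.58 z [ 0.     0.001 -1.   ] F [ 0.6 -0.2  0.2] T [-0.02  0.02 -0.04] open 0.3 j [-0.78  0.85  0.99  1.86 -0.88  0.95  0.46]
tray xy 23.860889936076543 -12.14799077878684
```

carry_out --pt "0.3 2 0 0 1" --pt "0.3 2 0 0 1" --pt "0.2 1 0 0 1" --pt "0.2 1 0 0 1" --pt "0.2 1 0 0 1" --pt "0.2 1 0 0 1" --pt "0 0 0 0 1" --pt "0 0 0 0 1"

```text
clock: 16.0
position: [589.4, 27.8, 23.4]
orientation: [-2.399, -2.028, -0.0]
force: [-0.6, -1.3, 0.8]
opening: 0.4
```

Run:
```python
from m import *
st();tr()
s=snap("side","s3.png");places("side",["clock","catch_nose"])
cv2.imwrite("pics/c5.png",cv2.resize(s[160:245,230:300],(494,600),interpolation=cv2.INTER_CUBIC)[...,::-1])
```

```text
t 16.0 pos [589.4  27.8  23.4] jaw -9.6 z [-0.  0. -1.] F [-0.6 -1.3  0.8] T [-0.42  0.2  -0.  ] open 0.4 j [-0.79  0.85  0.99  1.85 -0.89  0.95  0.44]
tray xy 31.408402519997015 -12.171243104876146
side catch_nose 0.78 [551.0, 39.0, 31.0]
```

View pics/c5.png

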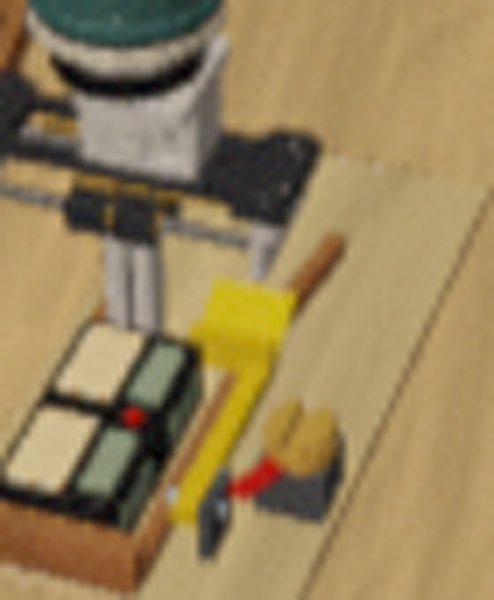

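carry_out --pt "0.2 1 0 0 1" --pt "0.2 1 0 0 1" --pt "0.2 1 0 0 1" --pt "0.2 1 0 0 1" --pt "0 0 0 0 1" --pt "0 0 0 0 1" --pt "0 0 0 0 1" --pt "0 0 0 0 1"

```text
clock: 16.82
position: [589.4, 28.8, 23.5]
orientation: [2.4, 2.024, -0.005]
force: [-5.4, -15.6, 1.4]
opening: 0.6
```

Run:
```python
from m import *
st();tr()
```

```text
t 16.82 pos [589.4  28.8  23.5] jaw -9.74 z [-0.001 -0.004 -1.   ] F [ -5.4 -15.6   1.4] T [-3.62  1.28  0.1 ] open 0.6 j [-0.8   0.86  0.99  1.85 -0.88  0.95  0.43]
tray xy 32.33379640013285 -11.987306409435384
```

carry_out --pt "-3.3 -20 0 0 1" --pt "-3.3 -20 0 0 1" --pt "-3.3 -20 0 0 1" --pt "0 0 35 0 1" --pt "0 0 35 0 1" --pt "0 0 35 0 1" --pt "0 0 35 0 1" --pt "-8.6 34 0 -7 0.5"

```text
clock: 17.48
position: [574.4, 0.0, 169.9]
orientation: [2.518, 1.869, 0.01]
force: [1.1, -1.4, 0.6]
opening: 4.1
```

carry_out --pt "-8.6 34 0 -7 0.5" --pt "-8.6 34 0 -7 0.5" --pt "-8.6 34 0 -7 0.5" --pt "-8.6 34 0 -7 0.5" --pt "-8.6 34 0 -7 0.5" --pt "-8.6 34 0 -7 0.5" --pt "-8.6 34 0 -7 0.5" --pt "-8.6 34 0 -7 0.5"

```text
clock: 18.15
position: [504.3, 272.2, 163.5]
orientation: [-3.099, -0.509, 0.0]
force: [0.8, -0.5, -0.1]
opening: 46.8
```

carry_out --pt "-8.6 34 0 -7 0.5" --pt "-8.6 34 0 -7 0.5" --pt "-8.6 34 0 -7 0.5" --pt "0 0 0 0 0.5" --pt "0 0 0 0 0.5" --pt "0 0 0 0 0.5" --pt "0 0 0 0 0.5" --pt "0 0 0 0 0.5"

```text
clock: 18.82
position: [479.7, 371.1, 163.7]
orientation: [-3.141, 0.057, 0.0]
force: [-0.1, 0.3, -0.2]
opening: 47.0
```

Run:
```python
from m import *
st();tr()
s=snap("side","s4.png");places("side",["soap","black_stones","key","key_handle","key_stand","key_home","catch_nose","clock","screw_slot"])
```

```text
t 18.82 pos [479.7 371.1 163.7] jaw -92.09 z [-0.     0.001 -1.   ] F [-0.1  0.3 -0.2] T [ 0.01  0.13 -0.02] open 47.0 j [-1.51  0.78  1.23  1.73 -0.78  1.22 -1.68]
tray xy 351.540958075579 153.25859979092255
side soap 0.87 [523.0, 513.0, -2.0]
side soap 0.34 [684.0, 382.0, 6.0]
side black_stones 0.81 [685.0, 380.0, 0.0]
side black_stones 0.22 [476.0, 371.0, 6.0]
side key 0.78 [477.0, 373.0, 6.0]
side key 0.71 [773.0, 213.0, -5.0]
side key 0.63 [346.0, 377.0, -0.0]
side key_handle 0.83 [348.0, 378.0, 63.0]
side key_handle 0.66 [475.0, 374.0, 68.0]
side key_handle 0.6 [775.0, 46.0, 1.0]
side key_stand 0.97 [478.0, 373.0, -2.0]
side key_home 0.94 [476.0, 373.0, 8.0]
side catch_nose 0.73 [479.0, 372.0, 7.0]
side clock 0.94 [592.0, 109.0, 13.0]
```

carry_out --pt "-3.7 3.2 0 -0.9 0.5" --pt "0 0 -30 0 0.5" --pt "0 0 -30 0 0.5" --pt "0 0 -25 0 0.5" --pt "0 0 -14 0 0.5" --pt "0 0 -8 0 0.5" --pt "0 0 0 0 0.5" --pt "0 0 0 0 0.5" --force 25

```text
clock: 19.98
position: [476.0, 375.4, 57.3]
orientation: [-3.14, 0.081, -0.001]
force: [0.1, 0.5, 0.1]
opening: 47.3
```

Run:
```python
from m import *
st()
s=snap("side","s5.png")
cv2.imwrite("pics/c6.png",cv2.resize(s[240:310,225:325],(700,490),interpolation=cv2.INTER_CUBIC)[...,::-1])
```

```text
t 19.98 pos [476.  375.4  57.3] jaw -92.95 z [ 0.001  0.    -1.   ] F [0.1 0.5 0.1] T [ 0.05  0.12 -0.  ] open 47.3 j [-1.46  0.88  1.1   1.8  -0.91  1.07 -1.63]
```

View pics/c6.png

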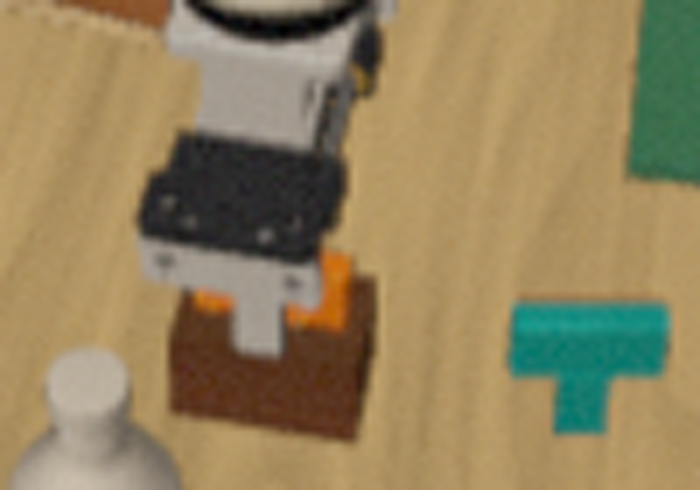

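carry_out --pt "0 0 0 0 1" --pt "0 0 0 0 1" --pt "0 0 0 0 1" --pt "0 0 0 0 1" --pt "0 0 0 0 1" --pt "0 0 0 0 1" --pt "0 0 0 0 1" --pt "0 0 0 0 1"

```text
clock: 20.7
position: [475.6, 375.4, 56.6]
orientation: [-3.14, 0.081, 0.0]
force: [-1.4, -0.7, 4.4]
opening: 13.6
```

Run:
```python
from m import *
st()
```

```text
t 20.7 pos [475.6 375.4  56.6] jaw -92.94 z [-0.  0. -1.] F [-1.4 -0.7  4.4] T [-0.05  0.51 -0.03] open 13.6 j [-1.46  0.88  1.1   1.8  -0.91  1.06 -1.63]
```

carry_out --pt "0 0 40 0 1" --pt "0 0 40 0 1" --pt "1.4 -22.5 0 7 1" --pt "1.4 -22.5 0 7 1" --pt "1.4 -22.5 0 7 1" --pt "1.4 -22.5 0 7 1" --pt "1.4 -22.5 0 7 1" --pt "1.4 -22.5 0 7 1"

```text
clock: 21.37
position: [483.8, 239.3, 136.4]
orientation: [-2.957, -1.06, 0.0]
force: [-0.2, -0.3, -0.5]
opening: 13.8
```

carry_out --pt "1.4 -22.5 0 7 1" --pt "1.4 -22.5 0 7 1" --pt "1.4 -22.5 0 7 1" --pt "1.4 -22.5 0 7 1" --pt "1.4 -22.5 0 7 1" --pt "1.4 -22.5 0 6.5 1" --pt "0 0 -15 0 1" --pt "0 0 0 0 1"

```text
clock: 22.03
position: [491.6, 104.1, 120.2]
orientation: [-2.398, -2.028, 0.002]
force: [-0.7, 1.1, -2.0]
opening: 13.8
```

Run:
```python
from m import *
st()
for i in range(4):
    s=bot.snapshot("side");places("side",["screw_slot","key","key_handle"])
cv2.imwrite("pics/c7.png",cv2.resize(s[180:245,235:305],(630,585),interpolation=cv2.INTER_CUBIC)[...,::-1])
```

```text
t 22.03 pos [491.6 104.1 120.2] jaw -9.56 z [-0.002  0.    -1.   ] F [-0.7  1.1 -2. ] T [-0.06  0.12  0.05] open 13.8 j [-1.01  0.44  0.91  2.02 -0.45  0.9  -0.02]
side screw_slot 0.44 [492.0, 107.0, 59.0]
side key 0.75 [344.0, 376.0, -1.0]
side key 0.65 [489.0, 106.0, 72.0]
side key 0.55 [480.0, 370.0, -0.0]
side key_handle 0.66 [489.0, 105.0, 130.0]
side key_handle 0.37 [570.0, -5.0, 1.0]
side screw_slot 0.58 [491.0, 104.0, 61.0]
side screw_slot 0.42 [684.0, 382.0, -0.0]
side key 0.8 [347.0, 374.0, -1.0]
side key 0.52 [496.0, 107.0, 70.0]
side key_handle 0.88 [347.0, 379.0, 60.0]
side key_handle 0.66 [491.0, 107.0, 59.0]
side key_handle 0.49 [491.0, 108.0, 130.0]
side screw_slot 0.48 [490.0, 104.0, 60.0]
side key 0.63 [347.0, 377.0, -1.0]
side key 0.54 [493.0, 106.0, 69.0]
side key_handle 0.72 [344.0, 379.0, 60.0]
side key_handle 0.59 [489.0, 109.0, 129.0]
side screw_slot 0.73 [492.0, 109.0, 133.0]
side screw_slot 0.62 [490.0, 107.0, 61.0]
side key 0.85 [345.0, 376.0, -1.0]
side key 0.61 [492.0, 108.0, 71.0]
side key 0.51 [555.0, -104.0, 12.0]
side key_handle 0.65 [348.0, 381.0, 60.0]
```

View pics/c7.png

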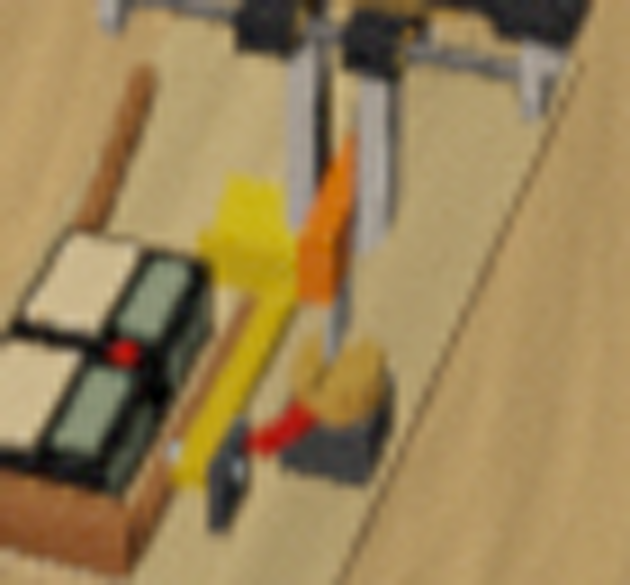

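carry_out --pt "-0.4 0.8 -4 0 1" --pt "0 0 -3 0 1" --pt "0 0 -2 0 1" --pt "0 0 -2 0 1" --pt "0 0 -2 0 1" --pt "0 0 -1 0 1" --pt "0 0 0 0 1" --pt "0 0 0 0 1"

```text
clock: 23.5
position: [492.0, 106.1, 107.4]
orientation: [-2.397, -2.031, 0.0]
force: [-0.3, 0.7, -1.3]
opening: 14.0
```

Run:
```python
from m import *
st()
```

```text
t 23.5 pos [492.  106.1 107.4] jaw -9.44 z [-0. -0. -1.] F [-0.3  0.7 -1.3] T [-0.06  0.12 -0.02] open 14.0 j [-0.99  0.46  0.89  2.02 -0.47  0.87 -0.  ]
```

carry_out --pt "0 0 -1 0 1" --pt "0 0 -1 0 1" --pt "0 0 -1 0 1" --pt "0 0 -0.5 0 1" --pt "0 0 0 0 1" --pt "0 0 0 0 1" --pt "0 0 0 0 1" --pt "0 0 0 0 1"

```text
clock: 24.17
position: [492.0, 106.1, 104.0]
orientation: [2.397, 2.031, -0.0]
force: [-0.1, -0.1, -1.6]
opening: 13.3
```

Run:
```python
from m import *
st()
```

```text
t 24.17 pos [492.  106.1 104. ] jaw -9.44 z [-0. -0. -1.] F [-0.1 -0.1 -1.6] T [-0.02  0.09  0.03] open 13.3 j [-0.99  0.47  0.89  2.03 -0.48  0.87  0.  ]
```

carry_out --pt "0 0 0 0 1" --pt "0 0 0 -5 1" --pt "0 0 0 -5 1" --pt "0 0 0 -5 1" --pt "0 0 0 -5 1" --pt "0 0 0 -5 1" --pt "0 0 0 -5 1" --pt "0 0 0 -5 1" --force 45

```text
clock: 24.83
position: [492.5, 106.0, 104.1]
orientation: [2.899, 1.21, 0.001]
force: [3.0, -0.7, -2.1]
opening: 13.6
```

carry_out --pt "0 0 0 -5 1" --pt "0 0 0 -5 1" --pt "0 0 0 -5 1" --pt "0 0 0 -5 1" --pt "0 0 0 -5 1" --pt "0 0 0 -3 1" --pt "0 0 0 0 1" --pt "0 0 0 0 1"

```text
clock: 25.5
position: [492.5, 106.0, 104.1]
orientation: [3.104, 0.483, 0.002]
force: [5.1, -2.2, -1.7]
opening: 14.1
```

Run:
```python
from m import *
st()
```

```text
t 25.5 pos [492.5 106.  104.1] jaw -72.32 z [ 0.001 -0.001 -1.   ] F [ 5.1 -2.2 -1.7] T [-0.57 -1.22  0.02] open 14.1 j [-1.15  0.62  1.15  2.03 -0.7   0.96 -0.89]
```

carry_out --pt "0 0 0 -3 1" --pt "0 0 0 -3 1" --pt "0 0 0 -3 1" --pt "0 0 0 0 1" --pt "0 0 0 0 1" --pt "0 0 0 0 1" --pt "0 0 0 0 1" --pt "0 0 0 0 1"

```text
clock: 26.17
position: [492.4, 105.8, 104.1]
orientation: [3.132, 0.237, 0.001]
force: [4.2, -2.9, -1.2]
opening: 13.7
```

Run:
```python
from m import *
st()
```

```text
t 26.17 pos [492.4 105.8 104.1] jaw -81.34 z [ 0.001 -0.    -1.   ] F [ 4.2 -2.9 -1.2] T [-0.85 -1.23  0.1 ] open 13.7 j [-1.16  0.64  1.18  2.03 -0.72  0.97 -1.03]
```

carry_out --pt "0 0 0 -3 1" --pt "0 0 0 -3 1" --pt "0 0 0 -3 1" --pt "0 0 0 0 1" --pt "0 0 0 0 1" --pt "0 0 0 0 1" --pt "0 0 0 0 1" --pt "0 0 0 0 1"

```text
clock: 26.83
position: [492.3, 105.9, 104.1]
orientation: [3.141, -0.009, 0.001]
force: [4.3, -3.3, -0.4]
opening: 13.6
```

Run:
```python
from m import *
st()
```

```text
t 26.83 pos [492.3 105.9 104.1] jaw -90.34 z [ 0.001 -0.    -1.   ] F [ 4.3 -3.3 -0.4] T [-0.97 -1.15  0.06] open 13.6 j [-1.17  0.65  1.19  2.03 -0.74  0.99 -1.17]
```

Run:
```python
from m import *
s=bot.snapshot("side")
red=lambda r,g,b:(r-g>90)&(r-b>90)
org=lambda r,g,b:(r>150)&(g<150)&(b<60)&(r-g>60)
q=s[180:245,235:305]
try: print(blob("side",s,(257,290,205,245),red,50))
except Exception as e: print(e)
cv2.imwrite("pics/c8.png",cv2.resize(q,(630,585),interpolation=cv2.INTER_CUBIC)[...,::-1])
```

```text
(1171, array([267.5, 215.5]), array([512.3,  74.4]), np.float64(63.4), array([ 51.9, 133.6]))
```

View pics/c8.png

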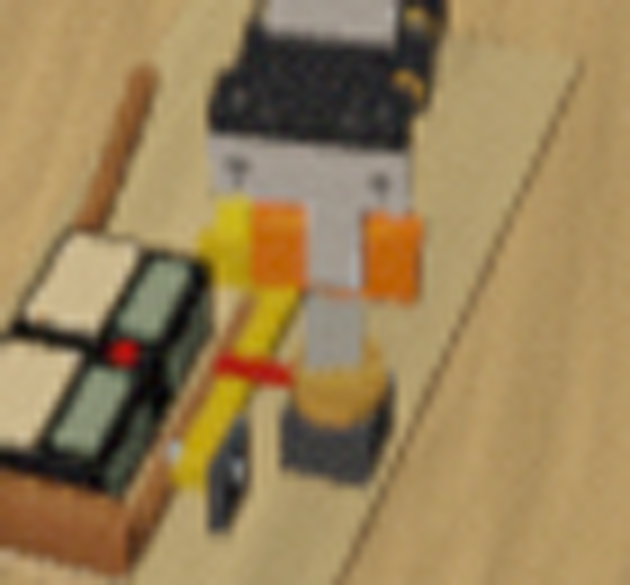

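```bash
cat >> m.py <<'E'
def tab():
    s=bot.snapshot("side")
    red=lambda r,g,b:(r-g>90)&(r-b>90)&(g<75)
    b=blob("side",s,(256,271,215,226),red,50);d=b[2]-np.array([491.8,105.8]);print(b,"dir",np.degrees(np.arctan2(d[1],d[0])))
E
python3 - <<'E'
from m import *
for i in range(3):tab()
E
```

```text
(629, array([262.6, 220.6]), array([524.8, 104.4]), np.float64(170.5), array([10.6, 29. ])) dir -2.4292733234999573
(622, array([262.6, 220.6]), array([525. , 104.4]), np.float64(171.5), array([10.6, 29. ])) dir -2.414656520850776
(619, array([262.5, 220.6]), array([525.2, 104.3]), np.float64(171.4), array([10.5, 28.8])) dir -2.5714358823169685
```

carry_out --pt "0 0 0 -3 1" --pt "0 0 0 -3 1" --pt "0 0 0 0 1" --pt "0 0 0 0 1" --pt "0 0 0 0 1" --pt "0 0 0 0 1" --pt "0 0 0 0 1" --pt "0 0 0 0 1"

```text
clock: 27.7
position: [492.4, 105.9, 104.1]
orientation: [3.137, -0.174, 0.001]
force: [5.1, -3.8, -1.5]
opening: 13.9
```

Run:
```python
from m import *
st()
for i in range(3):tab()
```

```text
t 27.7 pos [492.4 105.9 104.1] jaw -96.33 z [ 0.001 -0.    -1.   ] F [ 5.1 -3.8 -1.5] T [-0.93 -1.19  0.15] open 13.9 j [-1.18  0.66  1.2   2.03 -0.75  0.99 -1.27]
(626, array([262.6, 220.2]), array([525.1, 102. ]), np.float64(165.2), array([11., 29.])) dir -6.510096360115506
(625, array([262.7, 220.2]), array([524.9, 102. ]), np.float64(165.6), array([10.9, 29. ])) dir -6.549091574195316
(630, array([262.7, 220.2]), array([524.9, 102. ]), np.float64(165.7), array([10.9, 29.2])) dir -6.549091574195316
```

carry_out --pt "0 0 0 -3 1" --pt "0 0 0 -3 1" --pt "0 0 0 0 1" --pt "0 0 0 0 1" --pt "0 0 0 0 1" --pt "0 0 0 0 1" --pt "0 0 0 0 1" --pt "0 0 0 0 1"

```text
clock: 28.52
position: [492.3, 106.1, 104.1]
orientation: [-3.124, 0.334, -0.001]
force: [4.9, -2.2, 0.5]
opening: 13.7
```

Run:
```python
from m import *
st()
for i in range(2):tab()
```

```text
t 28.52 pos [492.3 106.1 104.1] jaw -102.22 z [ 0.001  0.    -1.   ] F [ 4.9 -2.2  0.5] T [-0.66 -1.2   0.53] open 13.7 j [-1.18  0.67  1.21  2.03 -0.76  1.   -1.36]
(626, array([262.7, 220.1]), array([525. , 101.7]), np.float64(165.6), array([10.9, 29.4])) dir -7.040039355942975
(618, array([262.7, 220.1]), array([525. , 101.7]), np.float64(165.2), array([10.8, 29.5])) dir -7.040039355942975
```

carry_out --pt "0 0 0 3 1" --pt "0 0 0 3 1" --pt "0 0 5 0 1" --pt "0 0 10 0 1" --pt "0 0 15 0 1" --pt "0 0 10 0 1" --pt "-1.8 30 0 1.1 1" --pt "-1.8 30 0 1.1 1"

```text
clock: 29.28
position: [488.1, 166.3, 144.8]
orientation: [-3.137, 0.118, 0.001]
force: [0.8, 0.5, -0.9]
opening: 13.5
```

carry_out --pt "-1.8 30 0 1.1 1" --pt "-1.8 30 0 0 1" --pt "-1.8 30 0 0 1" --pt "-1.8 30 0 0 1" --pt "-1.8 30 0 0 1" --pt "-1.8 30 0 0 1" --pt "-1.8 30 0 0 1" --pt "0 0 0 0 1"

```text
clock: 29.95
position: [473.5, 382.2, 143.2]
orientation: [-3.14, 0.074, 0.003]
force: [0.0, 0.4, -0.2]
opening: 13.6
```

carry_out --pt "0 0 0 0 1" --pt "0 0 0 0 1" --pt "0 0 0 0 1" --pt "0 0 0 0 1" --pt "0 0 0 0 1" --pt "0 0 0 0 1" --pt "0 0 0 0 1" --pt "0 0 0 0 1"

```text
clock: 30.62
position: [475.8, 376.0, 144.0]
orientation: [-3.14, 0.086, 0.0]
force: [0.0, 0.4, -1.2]
opening: 13.6
```

Run:
```python
from m import *
st();tab()
s=bot.snapshot("side");places("side",["key","key_home","catch_nose"])
org=lambda r,g,b:(r>150)&(g<150)&(b<60)&(r-g>60)
print(blob("side",s,(235,300,240,305),org,110))
cv2.imwrite("pics/c9.png",cv2.resize(s[225:305,225:305],(560,560),interpolation=cv2.INTER_CUBIC)[...,::-1])
```

```text
t 30.62 pos [475.8 376.  144. ] jaw -93.15 z [-0.  0. -1.] F [ 0.   0.4 -1.2] T [-0.03  0.1   0.03] open 13.6 j [-1.48  0.73  1.12  1.75 -0.72  1.14 -1.76]
(0, array([nan, nan]), array([nan, nan]), np.float64(nan), array([nan, nan])) dir nan
side key 0.75 [346.0, 376.0, -0.0]
side key 0.61 [477.0, 376.0, 93.0]
side key_home 0.91 [476.0, 372.0, 6.0]
(3008, array([266.1, 261.7]), array([474.3, 342.3]), np.float64(11.2), array([34.1, 79. ]))m.py:7: RuntimeWarning: Mean of empty slice.
  q=ray(cam,px,z); c0=q.mean(0); W,V=np.linalg.eigh(np.cov((q-c0).T)); a=np.degrees(np.arctan2(V[1,1],V[0,1]))%180
  ret = um.true_divide(
  avg = a.mean(axis, **keepdims_kw)
m.py:7: RuntimeWarning: Degrees of freedom <= 0 for slice
  q=ray(cam,px,z); c0=q.mean(0); W,V=np.linalg.eigh(np.cov((q-c0).T)); a=np.degrees(np.arctan2(V[1,1],V[0,1]))%180
  c *= np.true_divide(1, fact)
  c *= np.true_divide(1, fact)
m.py:8: RuntimeWarning: Mean of empty slice.
  return len(u),px.mean(0).round(1),c0.round(1),a.round(1),(np.sqrt(12*W)).round(1)
```

View pics/c9.png

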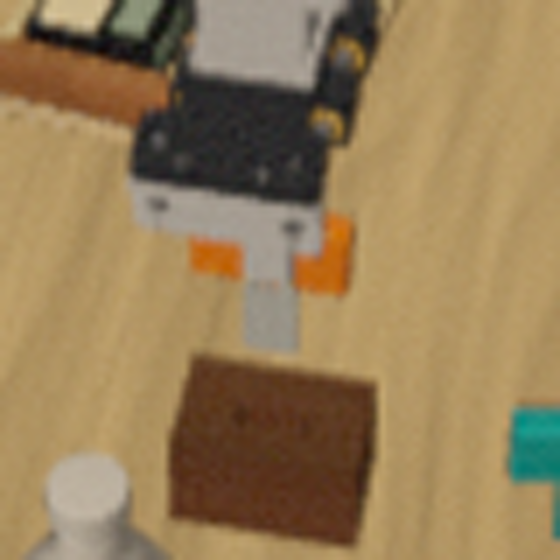

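carry_out --pt "-0.2 -0.6 -20 0.2 1" --pt "0 0 -15 0 1" --pt "0 0 -5 0 1" --pt "0 0 -4 0 1" --pt "0 0 -4 0 1" --pt "0 0 -4 0 1" --pt "0 0 0 0 1" --pt "0 0 0 0 1"

```text
clock: 31.53
position: [475.7, 375.5, 92.1]
orientation: [-3.14, 0.081, -0.0]
force: [0.5, -0.2, -0.2]
opening: 13.7
```

Run:
```python
from m import *
st()
```

```text
t 31.53 pos [475.7 375.5  92.1] jaw -92.94 z [ 0.  0. -1.] F [ 0.5 -0.2 -0.2] T [ 0.05  0.14 -0.02] open 13.7 j [-1.44  0.78  1.06  1.78 -0.78  1.06 -1.71]
```

In the slot (tip at 41, no contact force). Going the rest of the way.

carry_out --pt "0 0 -8 0 1" --pt "0 0 -8 0 1" --pt "0 0 -8 0 1" --pt "0 0 -6 0 1" --pt "0 0 -3 0 1" --pt "0 0 -2 0 1" --pt "0 0 0 0 1" --pt "0 0 0 0 1"

```text
clock: 32.2
position: [475.7, 375.5, 57.0]
orientation: [-3.14, 0.081, -0.0]
force: [-0.5, 0.2, -1.7]
opening: 13.7
```

Run:
```python
from m import *
st()
```

```text
t 32.2 pos [475.7 375.5  57. ] jaw -92.94 z [ 0.  0. -1.] F [-0.5  0.2 -1.7] T [-0.05  0.19 -0.02] open 13.7 j [-1.42  0.82  1.02  1.8  -0.83  1.01 -1.68]
```

carry_out --pt "0 0 -0.6 0 1" --pt "0 0 0 0 1" --pt "0 0 0 0 0.6" --pt "0 0 0 0 0.5" --pt "0 0 0 0 0.5" --pt "0 0 0 0 0.5" --pt "0 0 0 0 0.5" --pt "0 0 0 0 0.5"

```text
clock: 32.87
position: [475.6, 375.5, 56.3]
orientation: [-3.14, 0.081, 0.0]
force: [0.2, -0.9, -0.1]
opening: 46.6
```

carry_out --pt "0 0 10 0 0.5" --pt "0 0 20 0 0.5" --pt "0 0 30 0 0.5" --pt "0 0 35 0 0.5" --pt "-5 35 10 0 0.5" --pt "-10 35 10 0 0.5" --pt "-10 35 10 0 0.5" --pt "0 0 0 0 0.5"

```text
clock: 33.53
position: [447.7, 488.0, 183.1]
orientation: [-3.138, 0.067, -0.001]
force: [-0.5, 0.8, -0.9]
opening: 46.9
```

Run:
```python
from m import *
st()
tab()
s=bot.snapshot("side");places("side",["key","key_handle","catch_nose","clock"])
t=bot.snapshot("top");places("top",["key","clock","catch_nose"])
o=np.hstack([cv2.resize(s[170:310,230:330],(400,560),interpolation=cv2.INTER_CUBIC),cv2.resize(t[140:240,195:265],(392,560),interpolation=cv2.INTER_CUBIC)])
cv2.imwrite("pics/c10.png",o[...,::-1])
```

```text
t 33.53 pos [447.7 488.  183.1] jaw -92.45 z [ 0.001  0.003 -1.   ] F [-0.5  0.8 -0.9] T [0.07 0.13 0.04] open 46.9 j [-1.56  0.78  1.12  1.56 -0.72  1.27 -1.95]
(0, array([nan, nan]), array([nan, nan]), np.float64(nan), array([nan, nan])) dir nan
side key 0.57 [346.0, 376.0, 1.0]
side key_handle 0.7 [347.0, 380.0, 57.0]
side clock 0.93 [592.0, 108.0, 14.0]
side clock 0.31 [475.0, 372.0, 8.0]
top key 0.76 [345.0, 377.0, -4.0]
top key 0.73 [682.0, 383.0, -3.0]
top key 0.64 [476.0, 374.0, 11.0]
top clock 0.62 [592.0, 102.0, 11.0]
top catch_nose 0.77 [550.0, 38.0, 34.0]m.py:7: RuntimeWarning: Mean of empty slice.
  q=ray(cam,px,z); c0=q.mean(0); W,V=np.linalg.eigh(np.cov((q-c0).T)); a=np.degrees(np.arctan2(V[1,1],V[0,1]))%180
  ret = um.true_divide(
  avg = a.mean(axis, **keepdims_kw)
m.py:7: RuntimeWarning: Degrees of freedom <= 0 for slice
  q=ray(cam,px,z); c0=q.mean(0); W,V=np.linalg.eigh(np.cov((q-c0).T)); a=np.degrees(np.arctan2(V[1,1],V[0,1]))%180
  c *= np.true_divide(1, fact)
  c *= np.true_divide(1, fact)
m.py:8: RuntimeWarning: Mean of empty slice.
  return len(u),px.mean(0).round(1),c0.round(1),a.round(1),(np.sqrt(12*W)).round(1)
```

View pics/c10.png

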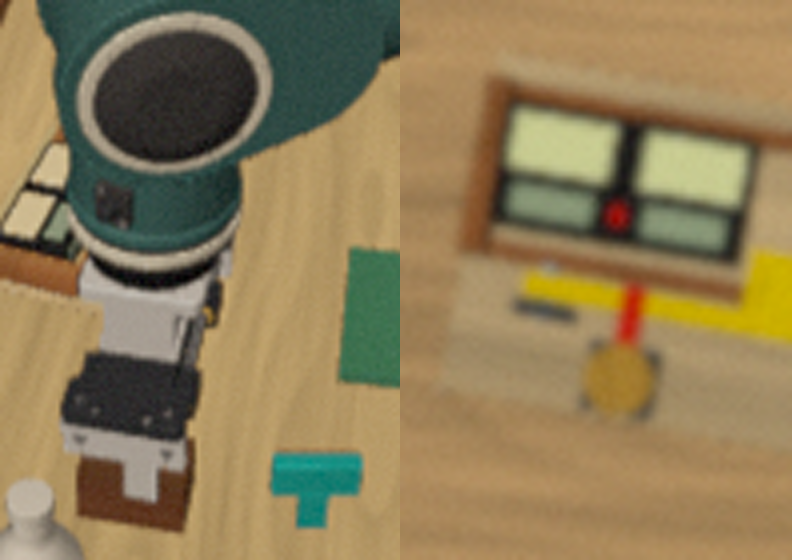

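carry_out --pt "-15 0 20 0 0.5" --pt "-20 5 20 0 0.5" --pt "-25 15 10 0 0.5" --pt "-25 15 10 0 0.5" --pt "-25 15 0 0 0.5" --pt "-25 15 0 0 0.5" --pt "-25 15 0 0 0.5" --pt "0 0 0 0 0.5"

```text
clock: 34.7
position: [285.3, 564.0, 240.7]
orientation: [-3.141, 0.07, 0.003]
force: [-0.8, -0.1, 0.4]
opening: 47.2
```

Run:
```python
from m import *
st()
s=bot.snapshot("side");places("side",["key","key_handle","catch_nose","clock"])
t=bot.snapshot("top")
red=lambda r,g,b:(r-g>90)&(r-b>90)&(g<75)
org=lambda r,g,b:(r>150)&(g<150)&(b<60)&(r-g>60)
print("tab",blob("top",t,(225,245,188,205),red,50))
print("key",blob("top",t,(125,160,190,235),org,78),blob("side",s,(245,285,265,305),org,70))
cv2.imwrite("pics/c11.png",cv2.resize(s[170:310,225:325],(429,600),interpolation=cv2.INTER_CUBIC)[...,::-1])
```

```text
t 34.7 pos [285.3 564.  240.7] jaw -92.54 z [-0.002  0.    -1.   ] F [-0.8 -0.1  0.4] T [ 0.    0.18 -0.06] open 47.2 j [-1.91  0.68  1.18  1.58 -0.64  1.33 -2.25]
side key 0.62 [478.0, 376.0, 8.0]
side key 0.54 [346.0, 376.0, -0.0]
side key_handle 0.77 [347.0, 379.0, 61.0]
side key_handle 0.46 [473.0, 375.0, 63.0]
side catch_nose 0.73 [550.0, 35.0, 28.0]
side clock 0.59 [595.0, 107.0, 10.0]
tab (952, array([235.7, 195.8]), array([523.7,  99.8]), np.float64(171.6), array([ 7.7, 27.4]))
key (3756, array([134.6, 211.7]), array([476. , 377.3]), np.float64(177.1), array([12.9, 60.7])) (8157, array([263.1, 280. ]), array([477.1, 377.2]), np.float64(171.4), array([37.8, 63.5]))
```

View pics/c11.png

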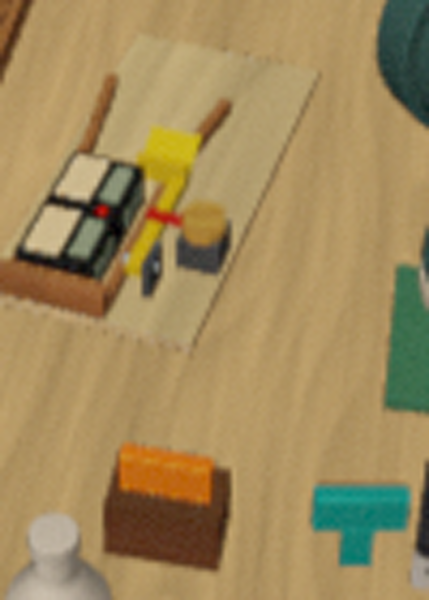

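```bash
python3 -c "
from plant import bot
print(bot.close_job())"
```

```text
the job is handed in; nothing more can be done
None
```

The job is handed in at about 35 s of the 72 s allowed, with everything done as asked and in the order asked.

**What I did**
- **Clock:** I set it in the funnel and pushed it home with the shut fingers at about tray y = -12, clear of the catch. The clock lifted the catch itself and the catch fell in behind it.
- **Lock screw:** I took the orange key from its stand, left the turquoise look-alike alone, and turned the screw clockwise to its stop with it.
- **Key:** I put it back in its stand and moved the gripper well away.

**What the last checks showed**
- **Clock against the stop:** the push stalled at about 16 N, and the final top view shows the clock against the end stop.
- **Catch:** the network puts the nose at 28–34 mm high, against 32 mm at rest.
- **Screw at its stop:** the red tab stopped moving while the tool turned on, and the torque rose to 0.53 N m. The tab lies over the catch arm.
- **Key:** it is upright, and its place in the side image is within half a pixel of where it started.

**What disagreed**
- The red tab started about 20° away from the end-stop direction, while the slot lay along the tray. I went by the slot.
- The tab's total turn measured 67–72° depending on camera and method, against 68.75° expected.
- The network's readings of the clock's final position scatter by about 5 mm, so for "home" I rely on the stall and the pictures.
- I viewed 13 pictures (budget 10, or one or two more).

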